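Lock a rotary indexing table by pushing it round until its pin drops

TASK

Take the steel index pin from its stand, put it tip down into the raised guide bushing on the turntable and let go, so that it stands there on its tip. Then push the turntable slowly clockwise by one of its upright drive pegs, bringing the bushing to the pointer on the base, until the pin drops home into the locking hole by its own weight, and go on to lean on that peg steadily with about 8 N for a second to prove the lock. Never push harder than 20 N, do not touch the pin again once it has dropped, and leave the other things on the bench where they are.

Things in the scene. Friction and masses are not known exactly. Their poses are not given: they have to be found in the camera images.
- indexer_base: Fixed grey base of the round indexing table, 252 mm across. Origin under its centre, on the turning axis; z up, -x towards the pointer. Under the turntable a flat fixed ring (top 22 mm above the bench) has one locking hole, 16 mm bore, 88 mm from the axis. It cannot be seen and is not measured: it lies anywhere within 12 degrees (0.21 rad) either side of the pointer.
- mark (a point): Tip of the small steel pointer on the base, 118 mm from the turning axis on the base's -x side, 34 mm above the bench.
- turntable (a joint): Turntable angle, rad: 0 with the guide bushing at the pointer, positive with the bushing counterclockwise of it seen from above. Starts between 0.5 and 1.1; pushing clockwise lowers it. Aluminium disc, 226 mm across, top 34 mm above the bench; hub to 52 mm; two upright collets 55 mm from the axis to 73 mm. Turns with slight friction (about 1.5 N at a peg), stays where it is left.
- guide_hole (a point): Centre of the mouth of the guide bushing: steel collar on the turntable, 27 mm across, mouth 44 mm above the bench, 88 mm from the axis; 14.4 mm bore right through. A pin in it stands on the ring, tip 22 mm above the bench; home, its head rests on the collar, tip 6 mm above the bench. Then the turntable has up to 7 mm of play in all at the pin and stops firmly.
- drive_pegs: The three drive pegs as one part, turning with the turntable; origin on the turning axis at the turntable's underside.
- peg_1 (a point): Top centre of a drive peg: upright steel rod of 12 mm diameter, 98 mm from the axis, rising from the turntable (34 mm) to 76 mm above the bench; the lowest 8 mm is a collar of 18 mm diameter. 60 degrees counterclockwise of the bushing.
- peg_2 (a point): Top centre of the second drive peg, of the same size, opposite the bushing.
- peg_3 (a point): Top centre of the third drive peg, of the same size, 60 degrees clockwise of the bushing.
- index_pin: Loose steel index pin, 66 mm long, about 0.14 kg: shank of 12 mm diameter and 38 mm length below a round head of 26 mm diameter and 28 mm height (38 to 66 mm above the tip). Origin at the tip, z along the pin towards the head. Stands upright in its stand at the start.
- pin_tip (a point): The tip of the pin, tapered over 4 mm to 7 mm diameter.
- pin_stand: Fixed dark steel stand: square foot 50x50x16 mm with a tube of 24 mm diameter on it, top 44 mm above the bench, 16 mm bore, that holds the pin; origin at the centre of its underside. The pin's head rests on its top, 44 to 72 mm above the bench.
- vial: Bystander: green oil vial with white cap, 25 mm diameter, 67 mm tall, standing; origin at its foot.
- spanner_loose: Bystander: open spanner, 24x178x8 mm, lying; origin at the middle of its underside.
- driver: Bystander: screwdriver with yellow handle, 26x191x27 mm, lying; origin at the middle of its underside.

How it is judged:
By the outcome, as a careful person would: the job done as asked, in the order asked, and still so for the second after the job is handed in, with the robot touching nothing.
It also fails if it takes over 64 s, if anything falls off the work surface, if the arm or the gripper's body presses on something with over 40 N, if the wrist force passes 120 N, or if a joint passes its speed limit or range.

ROBOT

A 6-joint arm with a two-finger parallel gripper is mounted at the origin on a cart in front of the work surface, level with it; the furniture and walls round the work are solid. World frame = base frame: x ahead of the robot, y to its left, z up, the work surface at z = 0. Lengths are in m, angles in rad, forces in N, time in s.
With the tool pointing down it reaches from about 0.35 to 0.85 m from the base axis. Payload 8.1 kg.
Tool frame: the origin (TCP) lies at the very end of the fingers, on their centre line; the grasp point (between the pads) lies robot.grip_point_offset behind it (robot.grip_point_offset is the distance from the TCP to the grasp point, in m); z points along the fingers, y is the line along which they close (so a half turn about z gives the same grasp; the last joint's range is limited). The gripper opens to 93 mm and grips with 3 to 60 N. Pads are 15 mm wide; open, the fingers measure 128 mm over their backs; the gripper's body (75 mm by 188 mm) begins 65 mm behind the grasp point.
Start: joints at [-1.408, 0.13, 1.488, -0, 1.523, -0.085], TCP at [0.147, -0.582, 0.219] pointing down, gripper open.
Joint ranges: [-2.96, 2.96], [-0.89, 2.26], [0.02, 2.5], [-1.34, 4.48], [0, 2.73], [-2.66, 2.66]. Speed limits (rad/s): [2.39, 2.39, 2.79, 3.14, 3.14, 3.14].

INTERFACE

Orientations are given as a rotation vector (axis times angle).
In Python, from plant import robot, eyes gives the robot as it stands. The module is installed in compiled form; this text tells all that it offers.
- The arm moves only by the tool apply_moves, never from a script. Its argument "steps" is one flat list of numbers, 7 for each row, row after row: the shift along the tool's x, y, z in units of 30 mm (1.0 is 30 mm), then the turn, a rotation vector about the tool's x, y, z in units of 6 degrees (1.0 is 6 degrees), then the opening in per cent of the stroke, from 0 (shut) to 100 (fully open). In form: [dx, dy, dz, ax, ay, az, fingers, dx, dy, dz, ax, ay, az, fingers, ...]. A call has 1 to 12 rows; each row shifts and turns the commanded pose from where the row before left it, along the tool's axes as they then stand; what a row does not reach is not made up. A row lasts 1/12 s, in which the tool goes at most 41.7 mm and 7.16 degrees, less where a joint would pass 70% of its speed; a pose out of reach is approached as far as the arm can. A call is refused whole if a number of a shift passes 1 or a number of a turn 1, either way. A call with a gripper value outside its range is refused whole. The fingers move at their own pace and stop on an object; "grip_force" is the grip in N (left out, the last holds). Time passes only in rows, so rows that do not move let the fingers close. It gives the time, the measured TCP pose, the force, the opening and the grip force at its end, in the units of the state.
- robot.read_state(): the state, without advancing time (a new reading comes with each control period).
- eyes.read_camera(name): name is "scene" or "top"; returns the picture (420x560x3 uint8, red, green, blue); there is no depth.
- eyes.calibration(name): a dict with "K" (3x3 intrinsics, pixels), "R" (3x3) and "t" (3): a world point X has camera coordinates R X + t. Camera axes: x right, y down, z forward; pixel columns grow to the right and rows downward; lengths in m; the calibration is good to about 2 mm. A picture is of the moment at which its call begins. calibration takes no time and is no camera call.
- robot.close_job(): hands the job in; it is judged then, once.
Trained networks look in the newest picture that a camera, given by its name, has taken for a name from the list of things; names that differ only in an ending like _2 or _b are one class to them, and where a whole thing is asked for, a point or a joint stands for the part that bears it (a point fixed in the world has none). Each returns a list of dicts, best first, with "conf" (0 to 1); they miss things now and then, are a little off and sometimes report something else, mostly with a low value. They report only what shows in the picture. A call takes as long as a camera call.
- eyes.search_frame(camera, thing): "rect" ([left, top, width, height] in pixels, round what is visible of it).
- eyes.place_of(camera, thing): "xy" ([column, row] in pixels: a listed point, or the origin of a listed thing).
The state is a dict: "t": time; "q": joint angles; "dq": joint speeds; "joint_torque": joint torques, N m; "tool_pos": TCP position; "orientation": TCP orientation; "force": force on the tool from outside, world axes, zero at the start; "wrist_torque": the same for the moment, N m; "opening": finger opening in m; "gripper_force": force on a finger pad.
Only numpy, scipy, OpenCV 4.12 (cv2) and the standard library are available. Lean on these libraries where they do the work, as an engineer would, in place of code of your own. Each camera call takes 0.05 s, during which the arm holds its last target. There are 200 camera calls.

## Working session

There is one attempt and no reset: what is moved stays moved. The work goes in short steps, Python scripts to look and compute and a tool call to move; the robot and the scene stay as the last step left them, time stands still between calls to the robot, and variables do not carry over. Pictures are saved under pics/ and viewed, at most 10 in all, crops included, and the job is handed in when it is done.

Besides the shell and the picture viewer there is one more tool, called after "Emit:" as name(argument=value, ...), one argument or row to a line, values as JSON. apply_moves: Moves the arm, as the interface text tells. Its arguments: {"type":"object","properties":{"steps":{"type":"array"},"grip_force":{"type":"number"}},"required":["steps"]}

```bash
mkdir -p pics
cat > h.py <<'E'
import numpy as np, cv2
from plant import robot, eyes
from scipy.spatial.transform import Rotation as Ro
def ray(cam,xy):
    c=eyes.calibration(cam);K,R,t=map(np.array,(c["K"],c["R"],c["t"]))
    return -R.T@t, R.T@np.linalg.solve(K,[xy[0],xy[1],1])
def at_z(cam,xy,z):
    o,d=ray(cam,xy); return o+d*(z-o[2])/d[2]
def proj(cam,X):
    c=eyes.calibration(cam);p=np.array(c["K"])@(np.array(c["R"])@np.array(X)+np.array(c["t"]));return p[:2]/p[2]
def snap(cam,n):
    im=eyes.read_camera(cam);cv2.imwrite(f"pics/{n}.png",cv2.cvtColor(np.asarray(im),cv2.COLOR_RGB2BGR));return im
E
python3 - <<'E'
from h import *
s=robot.read_state();print({k:np.round(s[k],3) for k in s},robot.grip_point_offset)
Z=dict(guide_hole=.044,peg_1=.076,peg_2=.076,peg_3=.076,mark=.034,indexer_base=0,pin_stand=0,index_pin=.006,vial=0,spanner_loose=0,driver=0)
for cam in("top","scene"):
    snap(cam,cam+"0"); print(cam,"cam at",ray(cam,(280,210))[0].round(3))
    for k,z in Z.items():
        for d in eyes.place_of(cam,k)[:3]: print(k,np.round(d["xy"],1),round(d["conf"],2),at_z(cam,d["xy"],z).round(4))
E
```

```text
{'t': np.float64(0.0), 'q': array([-1.408,  0.131,  1.489,  0.   ,  1.523, -0.085]), 'dq': array([ 0.001, -0.   , -0.001, -0.002,  0.   , -0.   ]), 'joint_torque': array([ 4.0000e-03, -5.5984e+01, -4.9176e+01,  7.7000e-02,  3.5000e-02,
       -0.0000e+00]), 'tool_pos': array([ 0.147, -0.581,  0.218]), 'orientation': array([-3.116, -0.388,  0.   ]), 'force': array([ 0.722,  0.54 , -0.411]), 'wrist_torque': array([-0.044, -0.012,  0.01 ]), 'gripper_force': np.float64(0.0), 'opening': np.float64(0.093)} 0.0188
top cam at [ 0.424 -0.004  1.341]
guide_hole [303.6 220.2] 0.7 [ 0.4917 -0.0511  0.044 ]
peg_1 [244.6 183.4] 0.95 [0.5912 0.1053 0.076 ]
peg_1 [310.7 179.7] 0.74 [ 0.5977 -0.0711  0.076 ]
peg_1 [278.5 239.3] 0.58 [0.4407 0.0173 0.076 ]
peg_2 [244.6 183.4] 0.95 [0.5912 0.1053 0.076 ]
peg_2 [310.7 179.7] 0.74 [ 0.5977 -0.0711  0.076 ]
peg_2 [278.5 239.3] 0.58 [0.4407 0.0173 0.076 ]
peg_3 [244.6 183.4] 0.95 [0.5912 0.1053 0.076 ]
peg_3 [310.7 179.7] 0.74 [ 0.5977 -0.0711  0.076 ]
peg_3 [278.5 239.3] 0.58 [0.4407 0.0173 0.076 ]
mark [291.8 241. ] 0.8 [ 0.436  -0.0182  0.034 ]
mark [38
[... 850 characters left out ...]
.5954 -0.0646  0.076 ]
peg_2 [263.2 194.1] 0.58 [0.4599 0.0176 0.076 ]
peg_2 [137.4 236.8] 0.58 [ 0.5201 -0.2648  0.076 ]
peg_3 [237.5 246.7] 0.61 [ 0.5954 -0.0646  0.076 ]
peg_3 [263.2 194.1] 0.58 [0.4599 0.0176 0.076 ]
peg_3 [137.4 236.8] 0.58 [ 0.5201 -0.2648  0.076 ]
mark [247.1 199.4] 0.61 [ 0.4272 -0.0167  0.034 ]
indexer_base [271.  246.6] 0.87 [0.5544 0.0131 0.    ]
pin_stand [135.3 235.8] 0.98 [ 0.4486 -0.2891  0.    ]
index_pin [140.1 234.3] 0.55 [ 0.452  -0.2765  0.006 ]
vial [163.7 314.3] 0.83 [ 0.6699 -0.2335  0.    ]
spanner_loose [289.9 181. ] 0.76 [0.3552 0.1086 0.    ]
spanner_loose [249.8 201. ] 0.48 [ 0.4016 -0.0074  0.    ]
driver [410.2 242. ] 0.57 [0.6166 0.3256 0.    ]
```

View pics/top0.png

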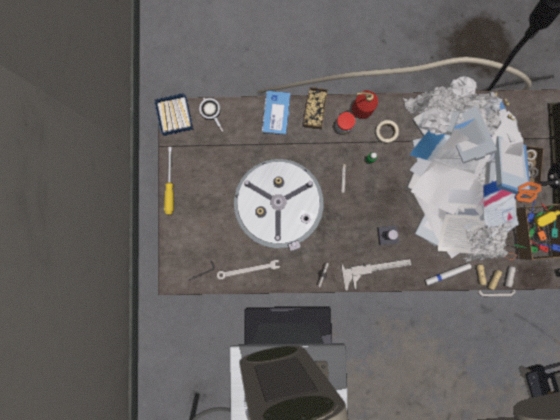

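View pics/scene0.png

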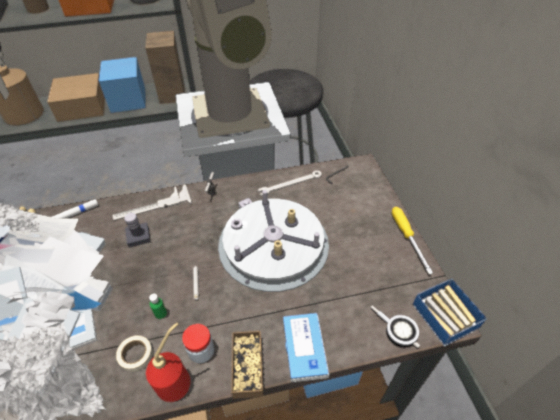

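Top picture: disc centre ≈(279,201), pegs ≈(245,183), (311,180), (278,239), bushing ≈(306,218), pointer ≈(294,245), and stand with pin ≈(389,235). In the scene picture the stand is at ≈(136,232) and the bushing at ≈(237,224). I'll look closer at both areas.

Run:
```python
from h import *
def crop(n,x,y,w,h,W,H): 
    im=cv2.imread(f"pics/{n}.png")[y:y+h,x:x+w]; return cv2.resize(im,(W,H),interpolation=cv2.INTER_CUBIC)
a=np.hstack([crop("top0",230,155,100,100,400,400),crop("scene0",210,190,120,100,400,400)])
b=np.hstack([crop("top0",370,215,40,40,200,200),crop("scene0",115,205,50,50,200,200)])
b=np.hstack([b,np.zeros((200,400,3),np.uint8)])
cv2.imwrite("pics/m0.png",np.vstack([a,b]))
```

```text
(no output)
```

View pics/m0.png

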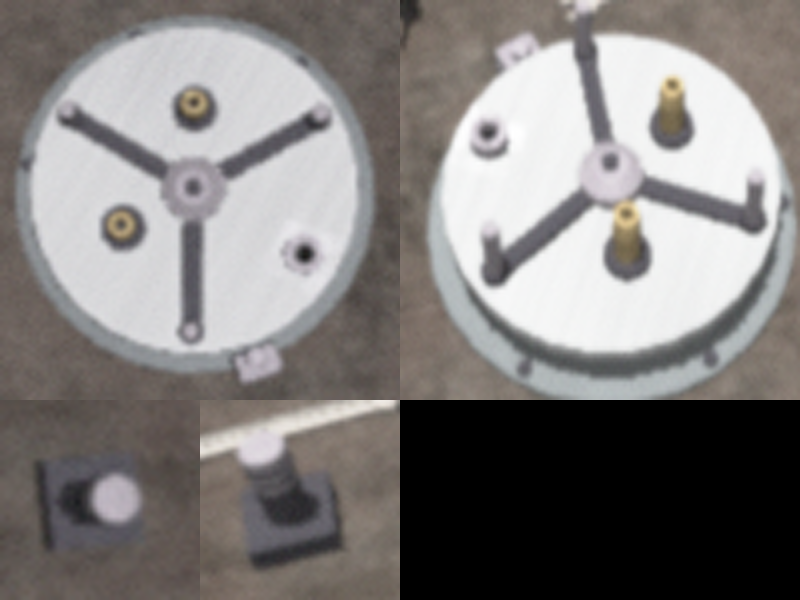

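The crop shows the hub, three peg tips, the bushing bore and the pin head clearly in both views. Next I triangulate the points.

Run:
```python
from h import *
from scipy.optimize import least_squares as LS
T=lambda x,y:(230+x/4-.4,155+y/4-.4)
S=lambda x,y:(210+(x-400)*.3-.35,190+y/4-.4)
ob={"hub":(T(193,187),S(610,160),.052),"p2":(T(69,111),S(755,178),.076),"p1":(T(321,115),S(489,229),.076),"p3":(T(190,331),S(587,3),.076),
"bush":(T(305,254),S(488,131),.044),"pin":((370+115/5-.4,215+97/5-.4),(115+62/4-.4,205+45/4-.4),.072)}
for k,(a,b,z) in ob.items():
    r=LS(lambda X:np.r_[proj("top",X)-a,proj("scene",X)-b],[.5,0,.05])
    print(k,at_z("top",a,z).round(4),at_z("scene",b,z).round(4),"tri",r.x.round(4),r.fun.round(1))
L={"hub":(0,0,.052),"p2":(.098,np.pi,.076),"p1":(.098,np.pi/3,.076),"p3":(.098,-np.pi/3,.076),"bush":(.088,0,.044)}
def pt(p,k): r,a,z=L[k]; return [p[0]+r*np.cos(p[2]+a),p[1]+r*np.sin(p[2]+a),z]
for cams in((0,1),(0,),(1,)):
    f=lambda p:np.concatenate([proj(("top","scene")[c],pt(p,k))-ob[k][c] for k in L for c in cams])
    r=LS(f,[.55,.015,4.1]);print(cams,r.x.round(4),r.fun.round(1),"bush",np.round(pt(r.x,"bush"),4),"p1",np.round(pt(r.x,"p1"),4))
```

```text
hub [0.5436 0.0177 0.052 ] [0.5486 0.0193 0.052 ] tri [0.5443 0.0192 0.0469] [-0.5 -0.1 -0.4  0. ]
p2 [0.5939 0.0992 0.076 ] [0.6016 0.1013 0.076 ] tri [0.5955 0.1021 0.0682] [-0.8 -0.2 -0.7  0.1]
p1 [ 0.5879 -0.0687  0.076 ] [ 0.5952 -0.0669  0.076 ] tri [ 0.5891 -0.0675  0.0682] [-0.6 -0.  -0.4  0. ]
p3 [0.4459 0.0209 0.076 ] [0.4494 0.0259 0.076 ] tri [0.4464 0.024  0.0733] [-1.1 -0.2 -1.   0.1]
bush [ 0.4973 -0.0574  0.044 ] [ 0.5018 -0.055   0.044 ] tri [ 0.4977 -0.0559  0.0395] [-0.6 -0.  -0.5  0. ]
pin [ 0.4496 -0.284   0.072 ] [ 0.4519 -0.2813  0.072 ] tri [ 0.4495 -0.283   0.0697] [-0.6  0.1 -0.5  0. ]
(0, 1) [0.5459 0.0188 4.1476] [-0.4 -0.8 -0.5 -0.9 -0.9 -1.6 -0.3 -1.2 -0.3 -1.3 -0.8 -1.4 -0.7 -0.8
 -1.4 -0.2 -0.7 -0.5 -0.4 -0.9] bush [ 0.4988 -0.0555  0.044 ] p1 [ 0.5914 -0.068   0.076 ]
(0,) [0.5431 0.0173 4.1538] [ 0.2  0.2 -0.4 -0.4  0.2 -0.4  0.1  0.3 -0.   0.3] bush [ 0.4964 -0.0573  0.044 ] p1 [ 0.5891 -0.0692  0.076 ]
(1,) [0.5489 0.0197 4.1421] [ 0.2  0.1  0.4  0.  -0.3 -0.5 -0.5  0.6  0.2 -0.2] bush [ 0.5014 -0.0544  0.044 ] p1 [ 0.5939 -0.0674  0.076 ]
```

Emit:
apply_moves(
  steps=[0, 0, 0, 0, 0, -1, 60, 0, 0, 0, 0, 0, -1, 60, 0, 0, 0, 0, 0, -1, 60, 0, 0, 0, 0, 0, -1, 60, 0, 0, 0, 0, 0, -1, 60, 0, 0, 0, 0, 0, -1, 60, 0, 0, 0, 0, 0, -1, 60, 0, 0, 0, 0, 0, -1, 60, 0, 0, 0, 0, 0, -1, 60, 0, 0, 0, 0, 0, -1, 60, 0, 0, 0, 0, 0, -1, 60, 0, 0, 0, 0, 0, -1, 60],
  grip_force=20,
)

```text
t: 2.2
tool_pos: [0.1472, -0.5817, 0.2187]
orientation: [2.288, 2.152, -0.0]
force: [0.5, -0.0, -0.3]
opening: 0.0558
gripper_force: 0.0
```

Emit:
apply_moves(
  steps=[0, 0, 0, 0, 0, -0.63, 60, 0.9, 0.9, 0, 0, 0, 0, 60, 0.9, 0.9, 0, 0, 0, 0, 60, 0.9, 0.9, 0, 0, 0, 0, 60, 0.9, 0.9, 0, 0, 0, 0, 60, 0.9, 0.9, 0, 0, 0, 0, 60, 0.9, 0.9, 0, 0, 0, 0, 60, 0.9, 0.9, 0, 0, 0, 0, 60, 0.9, 0.9, 0, 0, 0, 0, 60, 0.9, 0.9, 0, 0, 0, 0, 60, 0.9, 0.9, 0, 0, 0, 0, 60, 0, 0, 0, 0, 0, 0, 60],
)

```text
t: 3.2
tool_pos: [0.4212, -0.3071, 0.2189]
orientation: [2.216, 2.226, 0.004]
force: [-0.1, -0.4, -0.3]
opening: 0.0555
gripper_force: 0.0
```

Emit:
apply_moves(
  steps=[0.81, 0.98, 0, 0, 0, 0, 60, 0, 0, 0.9, 0, 0, 0, 60, 0, 0, 0.9, 0, 0, 0, 60, 0, 0, 0.9, 0, 0, 0, 60, 0, 0, 0.9, 0, 0, 0, 60, 0, 0, 0, 0, 0, 0, 60, 0, 0, 0, 0, 0, 0, 60],
)

```text
t: 3.78
tool_pos: [0.4454, -0.2868, 0.1094]
orientation: [-2.219, -2.218, 0.001]
force: [0.1, -0.5, 0.3]
opening: 0.0553
gripper_force: 0.0
```

Run:
```python
from h import *
for c in("top","scene"): snap(c,c+"1")
def crop(n,x,y,w,h,W,H): 
    im=cv2.imread(f"pics/{n}.png")[y:y+h,x:x+w]; return cv2.resize(im,(W,H),interpolation=cv2.INTER_CUBIC)
cv2.imwrite("pics/m1.png",np.hstack([crop("top1",340,180,100,100,400,400),crop("scene1",80,160,100,100,400,400)]))
s=robot.read_state();print(s["tool_pos"],proj("scene",s["tool_pos"]),proj("top",s["tool_pos"]))
```

```text
[ 0.44739665 -0.28840373  0.11257467] [121.4401007  202.31931272] [397.84522046 234.4430839 ]
```

View pics/m1.png

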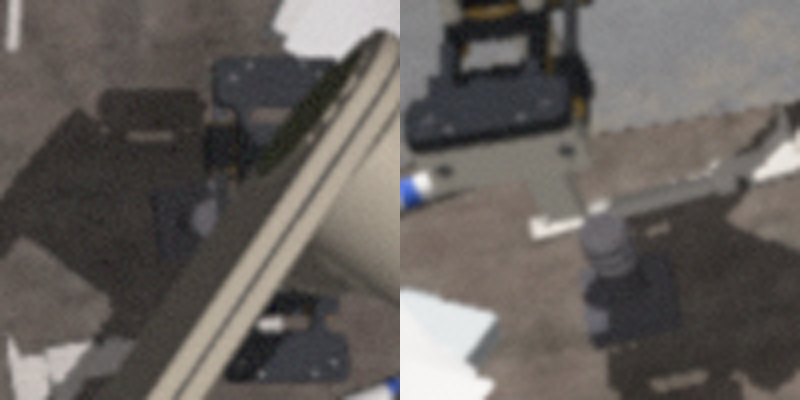

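Emit:
apply_moves(
  steps=[0.19, 0.1, 0, 0, 0, 0, 60, 0, 0, 0.5, 0, 0, 0, 60, 0, 0, 0.5, 0, 0, 0, 60, 0, 0, 0.5, 0, 0, 0, 60, 0, 0, 0.45, 0, 0, 0, 60, 0, 0, 0.3, 0, 0, 0, 60, 0, 0, 0, 0, 0, 0, 60, 0, 0, 0, 0, 0, 0, 60],
)

```text
t: 4.55
tool_pos: [0.4502, -0.2819, 0.044]
orientation: [2.221, 2.221, 0.0]
force: [-0.4, 0.3, 0.1]
opening: 0.0557
gripper_force: 0.0
```

Emit:
apply_moves(
  steps=[0, 0, 0, 0, 0, 0, 25, 0, 0, 0, 0, 0, 0, 25, 0, 0, 0, 0, 0, 0, 25, 0, 0, 0, 0, 0, 0, 25, 0, 0, 0, 0, 0, 0, 25, 0, 0, 0, 0, 0, 0, 25],
  grip_force=10,
)

```text
t: 5.05
tool_pos: [0.4498, -0.2819, 0.0435]
orientation: [2.222, 2.221, -0.0]
force: [-0.9, 0.1, 3.0]
opening: 0.0258
gripper_force: 10.0
```

Emit:
apply_moves(
  steps=[0, 0, 0, 0, 0, 0, 25, 0, 0, -0.2, 0, 0, 0, 25, 0, 0, -0.5, 0, 0, 0, 25, 0, 0, -0.5, 0, 0, 0, 25, 0, 0, -0.5, 0, 0, 0, 25, 0, 0, -0.5, 0, 0, 0, 25, 0, 0, -0.1, 0, 0, 0, 25, 0, 0, 0, 0, 0, 0, 25],
  grip_force=25,
)

```text
t: 5.72
tool_pos: [0.4505, -0.2824, 0.1134]
orientation: [2.22, 2.219, 0.001]
force: [0.1, -0.3, -1.7]
opening: 0.0253
gripper_force: 25.0
```

Emit:
apply_moves(
  steps=[0.5, 0.1, 0, 0, 0, 0, 25, 0.8, 0.2, 0, 0, 0, 0, 25, 0.8, 0.2, 0, 0, 0, 0, 25, 0.8, 0.2, 0, 0, 0, 0, 25, 0.8, 0.2, 0, 0, 0, 0, 25, 0.8, 0.2, 0, 0, 0, 0, 25, 0.8, 0.2, 0, 0, 0, 0, 25, 0.8, 0.2, 0, 0, 0, 0, 25, 0.8, 0.13, 0, 0, 0, 0, 25, 0.65, 0.1, 0, 0, 0, 0, 25, 0, 0, 0, 0, 0, 0, 25, 0, 0, 0, 0, 0, 0, 25],
)

```text
t: 6.72
tool_pos: [0.5009, -0.0544, 0.1108]
orientation: [-2.218, -2.222, 0.002]
force: [-0.5, -0.6, -1.5]
opening: 0.0256
gripper_force: 25.0
```

Emit:
apply_moves(
  steps=[0, 0, 0.3, 0, 0, 0, 25, 0, 0, 0.35, 0, 0, 0, 25, 0, 0, 0, 0, 0, 0, 25, 0, 0, 0, 0, 0, 0, 25],
)

```text
t: 7.05
tool_pos: [0.5003, -0.0559, 0.0909]
orientation: [-2.221, -2.218, 0.003]
force: [-0.0, 0.2, -1.7]
opening: 0.0258
gripper_force: 25.0
```

Run:
```python
from h import *
for c in("top","scene"):
    snap(c,c+"2")
    for k in("pin_tip","guide_hole"):
        for d in eyes.place_of(c,k)[:2]: print(c,k,np.round(d["xy"],1),round(d["conf"],2))
def crop(n,x,y,w,h,W,H): 
    im=cv2.imread(f"pics/{n}.png")[y:y+h,x:x+w]; return cv2.resize(im,(W,H),interpolation=cv2.INTER_CUBIC)
cv2.imwrite("pics/m2.png",np.hstack([crop("top2",280,195,50,50,400,400),crop("scene2",210,190,50,50,400,400)]))
s=robot.read_state();print(s["tool_pos"]);X=s["tool_pos"]
for c in("top","scene"):print(proj(c,X-[0,0,.0375]),proj(c,[.4988,-.0555,.044]))
```

```text
scene pin_tip [236.1 220.4] 0.49
scene guide_hole [134.9 236.4] 0.34
[ 0.50203991 -0.05555555  0.0930898 ]
[305.30947305 216.1052446 ] [305.15007686 217.55770645]
[235.39522218 219.09947819] [235.63493093 221.41531734]
```

View pics/m2.png

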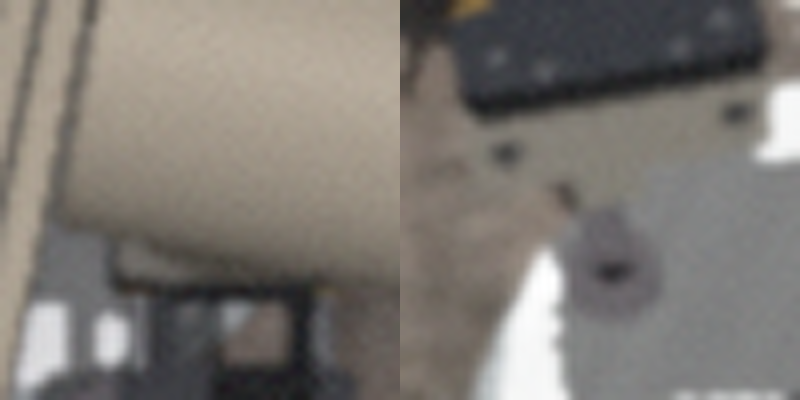

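The scene crop shows the tip just above the collar. The collar centre is about (612,270) in the crop, and a dark sliver of bore shows below the tip, so the tip is 3–4 mm too far in +x.

Emit:
apply_moves(
  steps=[0, -0.12, 0, 0, 0, 0, 25, 0, 0, 0, 0, 0, 0, 25, 0, 0, 0, 0, 0, 0, 25, 0, 0, 0, 0, 0, 0, 25],
)

```text
t: 7.68
tool_pos: [0.4981, -0.0553, 0.0928]
orientation: [2.222, 2.221, 0.0]
force: [0.0, -0.1, -1.7]
opening: 0.0255
gripper_force: 25.0
```

Run:
```python
from h import *
P=[]
for i in range(6):
    im=snap("scene","scene3"); P.append(robot.read_state()["tool_pos"])
    for d in eyes.place_of("scene","pin_tip")[:1]: print(np.round(d["xy"],1),round(d["conf"],2))
X=np.mean(P,0);print(X,np.std(P,0),proj("scene",X-[0,0,.0375]))
im=cv2.imread("pics/scene3.png")[195:235,215:260];cv2.imwrite("pics/m3.png",cv2.resize(im,(675,600),interpolation=cv2.INTER_CUBIC))
```

```text
[236.4 217.2] 0.46
[235.3 218.4] 0.41
[238.9 219.4] 0.59
[409.6 242.1] 0.61
[317.4 235.1] 0.64
[234.7 219.2] 0.56
[ 0.49810594 -0.05529297  0.09265413] [2.02583954e-05 1.22389412e-05 5.30142067e-05] [235.24579035 217.92346838]
```

View pics/m3.png

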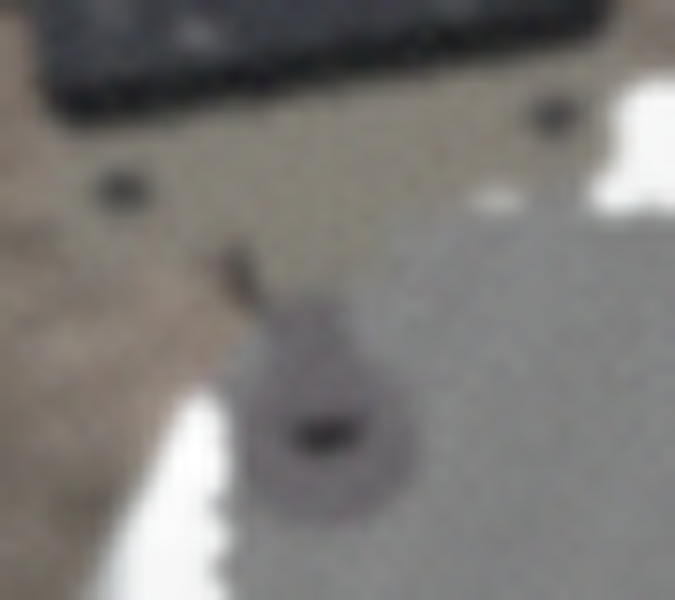

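The crop shows the shank centred at column ~312 and the bore at ~324, so the pin needs about 1 mm more in +y. I'll lower it gently and feel for contact.

Emit:
apply_moves(
  steps=[0.03, 0, 0.1, 0, 0, 0, 25, 0, 0, 0.1, 0, 0, 0, 25, 0, 0, 0.1, 0, 0, 0, 25, 0, 0, 0.1, 0, 0, 0, 25, 0, 0, 0.05, 0, 0, 0, 25, 0, 0, 0, 0, 0, 0, 25, 0, 0, 0, 0, 0, 0, 25, 0, 0, 0, 0, 0, 0, 25],
)

```text
t: 8.95
tool_pos: [0.4982, -0.0544, 0.0792]
orientation: [2.222, 2.221, 0.0]
force: [-0.1, 0.3, -0.5]
opening: 0.0255
gripper_force: 25.0
```

Emit:
apply_moves(
  steps=[0, 0, 0.07, 0, 0, 0, 25, 0, 0, 0, 0, 0, 0, 25, 0, 0, 0, 0, 0, 0, 25, 0, 0, 0, 0, 0, 0, 25],
)

```text
t: 9.28
tool_pos: [0.4981, -0.0544, 0.0771]
orientation: [2.222, 2.221, 0.0]
force: [0.5, -0.5, -1.1]
opening: 0.0252
gripper_force: 25.0
```

Emit:
apply_moves(
  steps=[0, 0, 0.07, 0, 0, 0, 25, 0, 0, 0.07, 0, 0, 0, 25, 0, 0, 0, 0, 0, 0, 25, 0, 0, 0, 0, 0, 0, 25],
)

```text
t: 9.62
tool_pos: [0.4978, -0.0544, 0.0725]
orientation: [-2.222, -2.221, 0.0]
force: [-0.8, 0.0, -0.7]
opening: 0.026
gripper_force: 25.0
```

Emit:
apply_moves(
  steps=[0, 0, 0.1, 0, 0, 0, 25, 0, 0, 0.1, 0, 0, 0, 25, 0, 0, 0.1, 0, 0, 0, 25, 0, 0, 0.05, 0, 0, 0, 25, 0, 0, 0, 0, 0, 0, 25, 0, 0, 0, 0, 0, 0, 25],
)

```text
t: 10.12
tool_pos: [0.4979, -0.0544, 0.0621]
orientation: [-2.222, -2.221, 0.0]
force: [0.3, 0.6, -0.7]
opening: 0.0258
gripper_force: 25.0
```

Tip is about 2.5 mm above the ring. I'll lower 1.5 mm more and release.

Emit:
apply_moves(
  steps=[0, 0, 0.06, 0, 0, 0, 25, 0, 0, 0, 0, 0, 0, 25, 0, 0, 0, 0, 0, 0, 25],
)

```text
t: 10.37
tool_pos: [0.4981, -0.0544, 0.0605]
orientation: [-2.222, -2.221, -0.0]
force: [-0.2, -0.1, -0.8]
opening: 0.0252
gripper_force: 25.0
```

Emit:
apply_moves(
  steps=[0, 0, 0, 0, 0, 0, 35, 0, 0, 0, 0, 0, 0, 45, 0, 0, 0, 0, 0, 0, 60, 0, 0, 0, 0, 0, 0, 60, 0, 0, 0, 0, 0, 0, 60, 0, 0, -0.3, 0, 0, 0, 60, 0, 0, -0.6, 0, 0, 0, 60, 0, 0, -0.9, 0, 0, 0, 60, 0, 0, -0.9, 0, 0, 0, 60, 0, 0, 0, 0, 0, 0, 60, 0, 0, 0, 0, 0, 0, 60, 0, 0, 0, 0, 0, 0, 60],
)

```text
t: 11.37
tool_pos: [0.4981, -0.0544, 0.1417]
orientation: [2.222, 2.221, 0.0]
force: [-0.2, 0.1, 0.3]
opening: 0.0559
gripper_force: 0.0
```

Emit:
apply_moves(
  steps=[-0.05, 0.9, 0, 0, 0, 0, 0, -0.05, 0.9, 0, 0, 0, 0, 0, 0, 0.9, 0, 0, 0, 0, 0, 0, 0.9, 0, 0, 0, 0, 0, 0, 0.12, 0, 0, 0, 1, 0, 0, 0, 0, 0, 0, 1, 0, 0, 0, 0, 0, 0, 1, 0, 0, 0, 0, 0, 0, 1, 0, 0, 0, 0, 0, 0, 1, 0, 0, 0, 0, 0, 0, 1, 0, 0, 0, 0, 0, 0, 1, 0, 0, 0, 0, 0, 0, 1, 0],
  grip_force=20,
)

```text
t: 12.37
tool_pos: [0.6085, -0.0572, 0.1395]
orientation: [-2.934, -1.117, 0.005]
force: [0.2, -0.7, 0.1]
opening: 0.0003
gripper_force: 0.0
```

Emit:
apply_moves(
  steps=[0, 0, 0, 0, 0, 1, 0, 0, 0, 0, 0, 0, 1, 0, 0, 0, 0, 0, 0, 0.4, 0, 0, 0, 0, 0, 0, 0, 0, 0, 0, 0, 0, 0, 0, 0],
)

```text
t: 12.78
tool_pos: [0.6088, -0.0573, 0.1401]
orientation: [-3.049, -0.751, 0.003]
force: [-0.8, -0.1, -0.2]
opening: 0.0006
gripper_force: 0.0
```

Run:
```python
from h import *
snap("scene","scene4");s=robot.read_state();R=Ro.from_rotvec(s["orientation"]).as_matrix()
print(s["tool_pos"],R.round(3),s["q"].round(2),s["opening"],s["force"])
print("shift units to start", (R.T@(np.array([.6096,-.0575,.052])-s["tool_pos"])/.03).round(3))
im=cv2.imread("pics/scene4.png")[150:290,190:350];cv2.imwrite("pics/m4.png",cv2.resize(im,(640,560),interpolation=cv2.INTER_CUBIC))
```

```text
[ 0.60898196 -0.0573171   0.14036043] [[ 0.885  0.465 -0.002]
 [ 0.465 -0.885  0.   ]
 [-0.002 -0.001 -1.   ]] [-0.18  0.21  1.54 -0.    1.39  0.91] 0.0008868388458616143 [ 0.67968409  0.49847941 -1.06982934]
shift units to start [0.02  0.019 2.945]
```

View pics/m4.png

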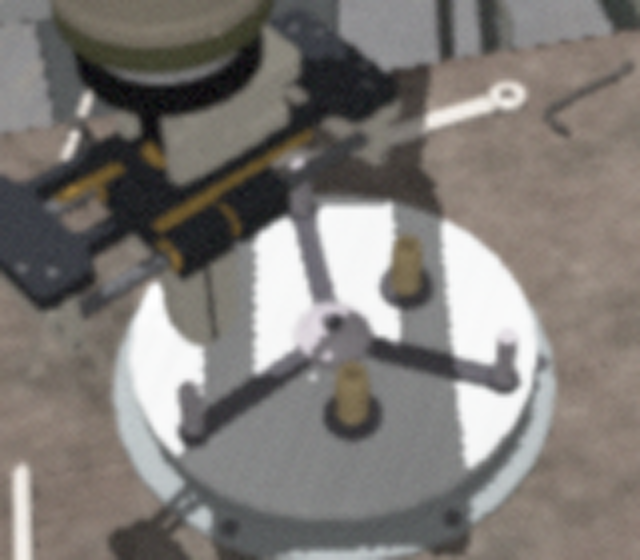

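The crop shows the closed fingers at (190,340) above peg 1 at (188,395), and the turntable is undisturbed. Next I descend beside the peg.

Emit:
apply_moves(
  steps=[0.02, 0.02, 0.6, 0, 0, 0, 0, 0, 0, 0.6, 0, 0, 0, 0, 0, 0, 0.6, 0, 0, 0, 0, 0, 0, 0.5, 0, 0, 0, 0, 0, 0, 0.4, 0, 0, 0, 0, 0, 0, 0.24, 0, 0, 0, 0, 0, 0, 0, 0, 0, 0, 0, 0, 0, 0, 0, 0, 0, 0],
)

```text
t: 13.5
tool_pos: [0.6104, -0.0577, 0.0533]
orientation: [-3.051, -0.749, 0.001]
force: [-0.3, 0.2, 1.3]
opening: 0.0002
gripper_force: 0.0
```

Emit:
apply_moves(
  steps=[-0.06, 0, 0, 0, 0, 0, 0, -0.06, 0, 0, 0, 0, 0, 0, -0.06, 0, 0, 0, 0, 0, 0, -0.06, 0, 0, 0, 0, 0, 0, -0.06, 0, 0, 0, 0, 0, 0, -0.06, 0, 0, 0, 0, 0, 0],
)

```text
t: 14.0
tool_pos: [0.6016, -0.0628, 0.0541]
orientation: [3.051, 0.749, 0.003]
force: [3.1, 0.4, 0.5]
opening: 0.0004
gripper_force: 1.3
```

Emit:
apply_moves(
  steps=[-0.057, 0.008, 0, 0, 0, 0.167, 0, -0.057, 0.008, 0, 0, 0, 0.167, 0, -0.057, 0.008, 0, 0, 0, 0.167, 0, -0.057, 0.008, 0, 0, 0, 0.167, 0, -0.057, 0.008, 0, 0, 0, 0.167, 0, -0.057, 0.008, 0, 0, 0, 0.167, 0, -0.057, 0.008, 0, 0, 0, 0.167, 0, -0.057, 0.008, 0, 0, 0, 0.167, 0, -0.057, 0.008, 0, 0, 0, 0.167, 0, -0.057, 0.008, 0, 0, 0, 0.167, 0, -0.057, 0.008, 0, 0, 0, 0.167, 0, -0.057, 0.008, 0, 0, 0, 0.167, 0],
)

```text
t: 15.0
tool_pos: [0.5828, -0.073, 0.0533]
orientation: [-3.113, -0.422, 0.0]
force: [1.1, 2.8, 2.3]
opening: 0.0005
gripper_force: 1.3
```

```bash
cat > look.py <<'E'
from h import *
import sys
P=[];n=sys.argv[1]
for i in range(3): im=snap("scene",n)
s=robot.read_state();R=Ro.from_rotvec(s["orientation"]).as_matrix();X=s["tool_pos"]
print("t",s["t"],X.round(4),"yaw",np.degrees(np.arctan2(R[1,0],R[0,0])).round(2),"F tool",(R.T@s["force"]).round(2))
d=X[:2]-[.545,.0193];r=np.hypot(*d);a=np.degrees(np.arctan2(d[1],d[0]))%360
print("r",r.round(4),"peg ang",round(a-np.degrees(.0135/.098),2),"tool local xy of tcp rel axis",(R[:2,:2].T@d).round(4))
for c in("scene","top"):
    if c=="top": snap(c,n+"t")
    for k in("guide_hole","index_pin","peg_1"):
        for q in eyes.place_of(c,k)[:3]: print(c,k,np.round(q["xy"],1),round(q["conf"],2),at_z(c,q["xy"],dict(guide_hole=.044,index_pin=.022,peg_1=.076)[k]).round(3))
E
python3 look.py s5
python3 - <<'E'
import cv2
im=cv2.imread("pics/s5.png")[170:290,200:340];cv2.imwrite("pics/m5.png",cv2.resize(im,None,fx=5,fy=5,interpolation=cv2.INTER_CUBIC))
E
```

```text
t 15.15 [ 0.5826 -0.0732  0.0531] yaw 15.54 F tool [ 1.08 -0.11 -0.62]
r 0.0999 peg ang 284.2 tool local xy of tcp rel axis [0.0114 0.0992]
scene guide_hole [241.7 218.1] 0.59 [ 0.492 -0.04   0.044]
scene index_pin [410.1 241.6] 0.18 [0.63  0.313 0.022]
scene peg_1 [277.3 192. ] 0.95 [0.461 0.051 0.076]
scene peg_1 [228.8 239.9] 0.73 [ 0.574 -0.079  0.076]
scene peg_1 [311.6 243.4] 0.61 [0.623 0.085 0.076]
top guide_hole [302.1 225.8] 0.8 [ 0.477 -0.047  0.044]
top index_pin [299.5 223.3] 0.6 [ 0.484 -0.04   0.022]
top peg_1 [268.4 239.4] 0.9 [0.441 0.044 0.076]
top peg_1 [247.8 174.5] 0.72 [0.615 0.096 0.076]
top peg_1 [310.  191.1] 0.7 [ 0.567 -0.069  0.076]
```

View pics/m5.png

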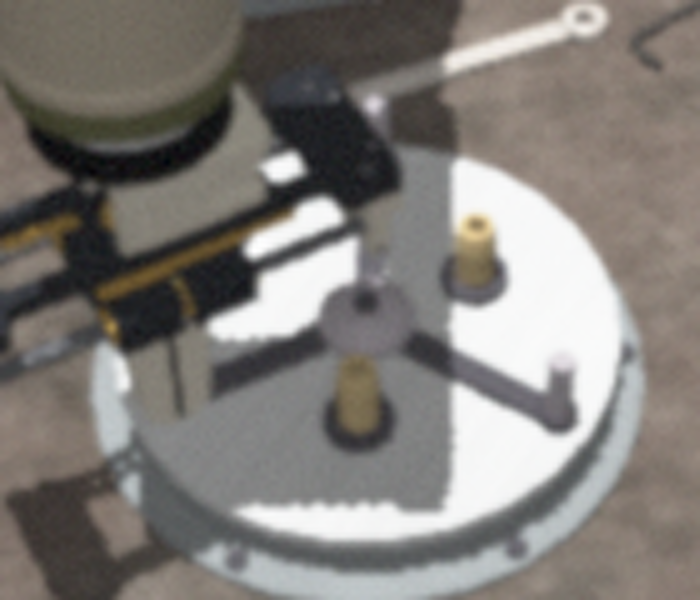

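The table has turned about 13° (peg 3 now at (372,110) in the crop, peg 2 at (562,365)), so the bushing is about 26° before the pointer. I'll go 8° more, then creep.

Emit:
apply_moves(
  steps=[-0.057, 0.008, 0, 0, 0, 0.167, 0, -0.057, 0.008, 0, 0, 0, 0.167, 0, -0.057, 0.008, 0, 0, 0, 0.167, 0, -0.057, 0.008, 0, 0, 0, 0.167, 0, -0.057, 0.008, 0, 0, 0, 0.167, 0, -0.057, 0.008, 0, 0, 0, 0.167, 0, -0.057, 0.008, 0, 0, 0, 0.167, 0, -0.057, 0.008, 0, 0, 0, 0.167, 0],
)

```text
t: 16.17
tool_pos: [0.5699, -0.0777, 0.0533]
orientation: [-3.135, -0.204, -0.0]
force: [2.4, 2.4, -1.6]
opening: 0.0005
gripper_force: 1.2
```

Emit:
apply_moves(
  steps=[-0.028, 0.004, 0, 0, 0, 0.083, 0, -0.028, 0.004, 0, 0, 0, 0.083, 0, -0.028, 0.004, 0, 0, 0, 0.083, 0, -0.028, 0.004, 0, 0, 0, 0.083, 0, -0.028, 0.004, 0, 0, 0, 0.083, 0, -0.028, 0.004, 0, 0, 0, 0.083, 0],
)

```text
t: 16.67
tool_pos: [0.5651, -0.0791, 0.0534]
orientation: [3.139, 0.123, -0.0]
force: [1.3, -0.3, -0.6]
opening: 0.0002
gripper_force: 0.8
```

```bash
python3 look.py s6
```

```text
t 16.8167 [ 0.565  -0.0792  0.0534] yaw 4.54 F tool [0.28 0.29 0.15]
r 0.1005 peg ang 273.59 tool local xy of tcp rel axis [0.0121 0.0998]
scene guide_hole [244.8 209.7] 0.85 [ 0.468 -0.029  0.044]
scene peg_1 [225.3 231.3] 0.79 [ 0.549 -0.083  0.076]
scene peg_1 [306.8 251.6] 0.77 [0.641 0.07  0.076]
scene peg_1 [283.4 192.6] 0.56 [0.466 0.064 0.076]
top guide_hole [295.7 230.4] 0.72 [ 0.464 -0.029  0.044]
top guide_hole [254.8 170.6] 0.7 [0.63  0.08  0.044]
top index_pin [295.4 231.5] 0.47 [ 0.462 -0.029  0.022]
top index_pin [246.6 268.8] 0.47 [0.362 0.107 0.022]
top peg_1 [314.5 197.4] 0.94 [ 0.55  -0.08   0.076]
top peg_1 [263.3 237.2] 0.89 [0.447 0.057 0.076]
top peg_1 [257.6 170. ] 0.84 [0.627 0.07  0.076]
```

Emit:
apply_moves(
  steps=[-0.028, 0.004, 0, 0, 0, 0.083, 0, -0.028, 0.004, 0, 0, 0, 0.083, 0, -0.028, 0.004, 0, 0, 0, 0.083, 0, -0.028, 0.004, 0, 0, 0, 0.083, 0],
)

```text
t: 17.5
tool_pos: [0.5618, -0.0798, 0.0533]
orientation: [3.141, 0.069, 0.0]
force: [1.6, 1.1, -0.4]
opening: 0.0004
gripper_force: 0.7
```

Emit:
apply_moves(
  steps=[-0.028, 0.004, 0, 0, 0, 0.083, 0, -0.028, 0.004, 0, 0, 0, 0.083, 0, -0.028, 0.004, 0, 0, 0, 0.083, 0, -0.028, 0.004, 0, 0, 0, 0.083, 0],
)

```text
t: 17.83
tool_pos: [0.5584, -0.0804, 0.0534]
orientation: [-3.142, -0.014, -0.0]
force: [1.4, 0.4, -0.2]
opening: 0.0004
gripper_force: 0.7
```

Bushing at about 209.6°, entering the zone. Creeping in small calls from here.

Emit:
apply_moves(
  steps=[-0.028, 0.004, 0, 0, 0, 0.083, 0, -0.028, 0.004, 0, 0, 0, 0.083, 0, -0.028, 0.004, 0, 0, 0, 0.083, 0],
)

```text
t: 18.08
tool_pos: [0.5559, -0.0807, 0.0534]
orientation: [3.141, -0.027, 0.0]
force: [1.5, 0.6, -0.6]
opening: 0.0009
gripper_force: 0.8
```

Emit:
apply_moves(
  steps=[-0.028, 0.004, 0, 0, 0, 0.083, 0, -0.028, 0.004, 0, 0, 0, 0.083, 0, -0.028, 0.004, 0, 0, 0, 0.083, 0],
)

```text
t: 18.33
tool_pos: [0.5535, -0.081, 0.0534]
orientation: [-3.141, 0.068, -0.0]
force: [2.2, 0.9, -0.5]
opening: 0.0003
gripper_force: 1.3
```

Emit:
apply_moves(
  steps=[-0.028, 0.004, 0, 0, 0, 0.083, 0, -0.028, 0.004, 0, 0, 0, 0.083, 0, -0.028, 0.004, 0, 0, 0, 0.083, 0],
)

```text
t: 18.58
tool_pos: [0.5523, -0.0812, 0.0536]
orientation: [-3.14, 0.109, -0.005]
force: [11.9, 1.3, -7.3]
opening: 0.0005
gripper_force: 5.9
```

Force jumped to 12 N while the tool stalled, so this may be the lock. I'll ease off and look.

Emit:
apply_moves(
  steps=[0.04, 0, 0, 0, 0, 0, 0, 0, 0, 0, 0, 0, 0, 0],
)

```text
t: 18.75
tool_pos: [0.5528, -0.0812, 0.0535]
orientation: [-3.14, 0.108, -0.003]
force: [6.6, 1.2, -2.6]
opening: 0.0007
gripper_force: 2.9
```

```bash
python3 look.py s7
python3 - <<'E'
import cv2,numpy as np
c=lambda n,x,y:cv2.resize(cv2.imread(f"pics/{n}.png")[y:y+50,x:x+50],(400,400),interpolation=cv2.INTER_CUBIC)
cv2.imwrite("pics/m7.png",np.hstack([c("s7t",270,210),c("s7",220,175)]))
E
```

```text
t 18.9 [ 0.5528 -0.0812  0.0535] yaw -3.94 F tool [ 6.82 -0.83  3.14]
r 0.1008 peg ang 266.54 tool local xy of tcp rel axis [0.0147 0.0998]
scene guide_hole [244.5 211. ] 0.96 [ 0.472 -0.03   0.044]
scene index_pin [301.5 251.7] 0.52 [0.6   0.072 0.022]
scene index_pin [253.7 218.5] 0.46 [ 0.481 -0.012  0.022]
scene peg_1 [286.6 193.9] 0.64 [0.472 0.07  0.076]
scene peg_1 [226.3 227.9] 0.58 [ 0.54  -0.08   0.076]
scene peg_1 [303.3 252.6] 0.57 [0.641 0.062 0.076]
top guide_hole [258.9 168.2] 0.73 [0.637 0.068 0.044]
top guide_hole [291.3 229.7] 0.7 [ 0.467 -0.017  0.044]
top peg_1 [314.8 199.5] 0.81 [ 0.545 -0.081  0.076]
top peg_1 [260.5 165.2] 0.71 [0.639 0.062 0.076]
top peg_1 [260.5 232.6] 0.71 [0.459 0.065 0.076]
```

View pics/m7.png

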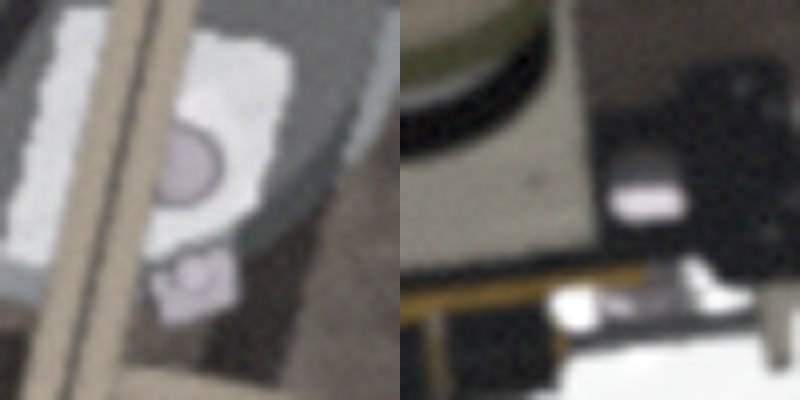

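The top crop shows the pin head at (180,165) by the pointer block at (195,275). In the scene crop the head is partly hidden at about (648,190). I'll compare it with the projections for the home and standing heights.

Run:
```python
from h import *
for a in(205.5,206.5,207.5):
    a=np.radians(a);b=np.array([.545+.088*np.cos(a),.0193+.088*np.sin(a)])
    for nm,z in(("collar",.044),("home head bottom",.044),("home top",.072),("up bottom",.060),("up top",.088)):
        p=proj("scene",[*b,z])+[.4,.9]; q=proj("top",[*b,z])+[.4,.8]
        print(round(np.degrees(a),1),nm,"scene crop",((p-[220,175]+.5)*8+[400,0]).round(),"top crop",((q-[270,210]+.5)*8).round())
```

```text
205.5 collar scene crop [639. 276.] top crop [181. 171.]
205.5 home head bottom scene crop [639. 276.] top crop [181. 171.]
205.5 home top scene crop [633. 209.] top crop [182. 168.]
205.5 up bottom scene crop [636. 238.] top crop [182. 169.]
205.5 up top scene crop [629. 170.] top crop [183. 166.]
206.5 collar scene crop [635. 278.] top crop [186. 169.]
206.5 home head bottom scene crop [635. 278.] top crop [186. 169.]
206.5 home top scene crop [629. 212.] top crop [186. 166.]
206.5 up bottom scene crop [631. 241.] top crop [186. 167.]
206.5 up top scene crop [625. 172.] top crop [187. 164.]
207.5 collar scene crop [631. 281.] top crop [190. 166.]
207.5 home head bottom scene crop [631. 281.] top crop [190. 166.]
207.5 home top scene crop [624. 214.] top crop [191. 164.]
207.5 up bottom scene crop [627. 243.] top crop [190. 165.]
207.5 up top scene crop [621. 175.] top crop [191. 162.]
```

The bright and dark extents suggest the head is still partly high, perhaps wedged under the 7 N still applied. I'll back off to unload it and compare images.

Emit:
apply_moves(
  steps=[0.1, 0, 0, 0, 0, 0, 0, 0.1, 0, 0, 0, 0, 0, 0, 0.2, 0, 0, 0, 0, 0, 0, 0.3, 0, 0, 0, 0, 0, 0, 0, 0, 0, 0, 0, 0, 0, 0, 0, 0, 0, 0, 0, 0],
)

```text
t: 19.75
tool_pos: [0.5732, -0.0829, 0.0532]
orientation: [3.14, -0.107, -0.001]
force: [-0.8, -0.4, -0.5]
opening: 0.0005
gripper_force: 0.0
```

```bash
python3 look.py s8
python3 - <<'E'
import cv2,numpy as np
c=lambda n,x,y:cv2.resize(cv2.imread(f"pics/{n}.png")[y:y+50,x:x+50],(400,400),interpolation=cv2.INTER_CUBIC)
cv2.imwrite("pics/m8.png",np.hstack([c("s8t",270,210),c("s8",220,175)]))
g=lambda n:cv2.cvtColor(cv2.imread(f"pics/{n}.png"),cv2.COLOR_BGR2GRAY)
for n in("s6","s7","s8"): print(n,g(n)[190:216,246:256:1].mean(1).round().astype(int))
E
```

```text
t 19.9 [ 0.5726 -0.0827  0.0531] yaw -3.92 F tool [-0.62 -0.12  1.09]
r 0.1057 peg ang 277.23 tool local xy of tcp rel axis [0.0345 0.0999]
scene guide_hole [246.2 209.5] 0.73 [ 0.468 -0.026  0.044]
scene index_pin [249.7 217.8] 0.53 [ 0.476 -0.02   0.022]
scene peg_1 [227.1 229.2] 0.87 [ 0.544 -0.078  0.076]
top guide_hole [291.  231.5] 0.58 [ 0.462 -0.016  0.044]
top index_pin [291.1 228.1] 0.6 [ 0.472 -0.017  0.022]
top peg_1 [314.3 202.3] 0.72 [ 0.537 -0.079  0.076]
top peg_1 [260.2 233.6] 0.63 [0.457 0.066 0.076]
top peg_1 [259.8 168.4] 0.56 [0.631 0.064 0.076]
s6 [ 43  43  45  49  62  81  92  79  70  75  89 105 111  93  65  51  50  47
  47  61  82 100 113 127 144 150]
s7 [ 29  31  33  40  51  58  65  80 128 179 191 166 100  46  33  35  36  53
  79  93  96 105 121 127 101  75]
s8 [61 62 62 62 58 48 37 33 32 39 65 88 85 70 69 79 93 98 97 82 54 36 35 36
 46 83]
```

Emit:
apply_moves(
  steps=[0, 0, -0.9, 0, 0, 0, 0, 0, 0, -0.9, 0, 0, 0, 0, 0, 0, -0.9, 0, 0, 0, 0, 0, 0, -0.9, 0, 0, 0, 0, 0, 0, -0.9, 0, 0, 0, 0, 0, 0, 0, 0, 0, 0, 0, 0, 0, 0, 0, 0, 0, 0],
)

```text
t: 20.83
tool_pos: [0.5745, -0.0831, 0.1909]
orientation: [3.139, -0.107, 0.007]
force: [-0.7, -0.1, -0.3]
opening: 0.0007
gripper_force: 0.0
```

```bash
python3 look.py s9
python3 - <<'E'
import cv2,numpy as np
c=lambda n,x,y:cv2.resize(cv2.imread(f"pics/{n}.png")[y:y+50,x:x+50],(400,400),interpolation=cv2.INTER_CUBIC)
cv2.imwrite("pics/m9.png",np.hstack([c("s9t",270,210),c("s9",220,175)]))
E
```

```text
t 20.9833 [ 0.5721 -0.0826  0.1867] yaw -3.92 F tool [ 0.09  0.08 -0.47]
r 0.1054 peg ang 277.02 tool local xy of tcp rel axis [0.034  0.0998]
scene guide_hole [248.1 209.5] 0.74 [ 0.469 -0.021  0.044]
scene index_pin [248.1 217.1] 0.54 [ 0.473 -0.024  0.022]
scene peg_1 [286.7 194. ] 0.84 [0.472 0.07  0.076]
scene peg_1 [226.8 228.4] 0.81 [ 0.542 -0.079  0.076]
scene peg_1 [302.3 253.8] 0.69 [0.644 0.059 0.076]
top guide_hole [294.3 229.6] 0.93 [ 0.467 -0.025  0.044]
top index_pin [293.8 242.9] 0.63 [ 0.431 -0.024  0.022]
top index_pin [293.6 229.4] 0.55 [ 0.468 -0.024  0.022]
top peg_1 [315.1 199.3] 0.96 [ 0.545 -0.082  0.076]
top peg_1 [261.  233.4] 0.68 [0.457 0.063 0.076]
top peg_1 [261.  168.1] 0.59 [0.632 0.061 0.076]
```

View pics/m9.png

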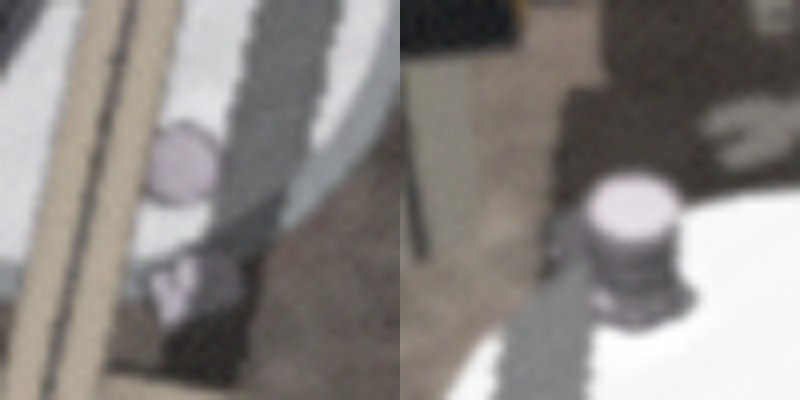

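The scene crop shows the head top at (633,207), sitting directly on the collar with no shank visible. That matches the home prediction (633,209), so the pin has dropped home. I'll return to the peg and lean.

Emit:
apply_moves(
  steps=[0, 0, 0.9, 0, 0, 0, 0, 0, 0, 0.9, 0, 0, 0, 0, 0, 0, 0.9, 0, 0, 0, 0, 0, 0, 0.9, 0, 0, 0, 0, 0, 0, 0.5, 0, 0, 0, 0, 0, 0, 0.4, 0, 0, 0, 0, 0, 0, 0, 0, 0, 0, 0, 0, 0, 0, 0, 0, 0, 0],
)

```text
t: 22.0
tool_pos: [0.5729, -0.0827, 0.0532]
orientation: [-3.14, 0.107, 0.001]
force: [0.0, -0.5, -0.1]
opening: 0.0001
gripper_force: 0.0
```

Emit:
apply_moves(
  steps=[-0.1, 0, 0, 0, 0, 0, 0, -0.1, 0, 0, 0, 0, 0, 0, -0.1, 0, 0, 0, 0, 0, 0, -0.1, 0, 0, 0, 0, 0, 0, -0.08, 0, 0, 0, 0, 0, 0, -0.05, 0, 0, 0, 0, 0, 0, -0.03, 0, 0, 0, 0, 0, 0, -0.03, 0, 0, 0, 0, 0, 0, -0.03, 0, 0, 0, 0, 0, 0, 0, 0, 0, 0, 0, 0, 0, 0, 0, 0, 0, 0, 0, 0],
)

```text
t: 22.92
tool_pos: [0.5545, -0.0815, 0.0533]
orientation: [-3.14, 0.107, 0.0]
force: [1.1, 0.3, -0.1]
opening: 0.0003
gripper_force: 0.0
```

Emit:
apply_moves(
  steps=[-0.02, 0, 0, 0, 0, 0, 0, -0.02, 0, 0, 0, 0, 0, 0, -0.02, 0, 0, 0, 0, 0, 0, -0.02, 0, 0, 0, 0, 0, 0, 0, 0, 0, 0, 0, 0, 0],
)

```text
t: 23.33
tool_pos: [0.5529, -0.0814, 0.0535]
orientation: [3.14, -0.107, 0.003]
force: [5.7, -0.6, -3.4]
opening: 0.0007
gripper_force: 2.6
```

Emit:
apply_moves(
  steps=[-0.01, 0, 0, 0, 0, 0, 0, -0.008, 0, 0, 0, 0, 0, 0, 0, 0, 0, 0, 0, 0, 0, 0, 0, 0, 0, 0, 0, 0],
)

```text
t: 23.67
tool_pos: [0.5527, -0.0814, 0.0535]
orientation: [3.14, -0.108, 0.004]
force: [7.8, -0.1, -5.9]
opening: 0.0006
gripper_force: 3.6
```

Emit:
apply_moves(
  steps=[0, 0, 0, 0, 0, 0, 0, 0, 0, 0, 0, 0, 0, 0, 0, 0, 0, 0, 0, 0, 0, 0, 0, 0, 0, 0, 0, 0, 0, 0, 0, 0, 0, 0, 0, 0, 0, 0, 0, 0, 0, 0, 0, 0, 0, 0, 0, 0, 0, 0, 0, 0, 0, 0, 0, 0, 0, 0, 0, 0, 0, 0, 0, 0, 0, 0, 0, 0, 0, 0, 0, 0, 0, 0, 0, 0, 0, 0, 0, 0, 0, 0, 0, 0],
)

```text
t: 24.67
tool_pos: [0.5527, -0.0814, 0.0535]
orientation: [3.14, -0.107, 0.004]
force: [7.0, -0.4, -4.6]
opening: 0.0006
gripper_force: 3.6
```

Emit:
apply_moves(
  steps=[0, 0, 0, 0, 0, 0, 0, 0, 0, 0, 0, 0, 0, 0, 0, 0, 0, 0, 0, 0, 0, 0, 0, 0, 0, 0, 0, 0, 0, 0, 0, 0, 0, 0, 0],
)

```text
t: 25.08
tool_pos: [0.5527, -0.0814, 0.0535]
orientation: [3.14, -0.107, 0.004]
force: [7.5, -0.3, -4.9]
opening: 0.0006
gripper_force: 3.6
```

Emit:
apply_moves(
  steps=[-0.005, 0, 0, 0, 0, 0, 0, 0, 0, 0, 0, 0, 0, 0, 0, 0, 0, 0, 0, 0, 0, 0, 0, 0, 0, 0, 0, 0, 0, 0, 0, 0, 0, 0, 0, 0, 0, 0, 0, 0, 0, 0, 0, 0, 0, 0, 0, 0, 0, 0, 0, 0, 0, 0, 0, 0, 0, 0, 0, 0, 0, 0, 0, 0, 0, 0, 0, 0, 0, 0, 0, 0, 0, 0, 0, 0, 0, 0, 0, 0, 0, 0, 0, 0],
)

```text
t: 26.08
tool_pos: [0.5527, -0.0814, 0.0535]
orientation: [3.14, -0.107, 0.004]
force: [7.3, -0.5, -5.2]
opening: 0.0002
gripper_force: 3.8
```

Emit:
apply_moves(
  steps=[0, 0, 0, 0, 0, 0, 0, 0, 0, 0, 0, 0, 0, 0, 0.03, 0, 0, 0, 0, 0, 0, 0.1, 0, 0, 0, 0, 0, 0, 0.3, 0, 0, 0, 0, 0, 0, 0.3, 0, 0, 0, 0, 0, 0, 0, 0, -0.9, 0, 0, 0, 0, 0, 0, -0.9, 0, 0, 0, 0, 0, 0, -0.9, 0, 0, 0, 0, 0, 0, -0.9, 0, 0, 0, 0, 0, 0, 0, 0, 0, 0, 0, 0, 0, 0, 0, 0, 0, 0],
)

```text
t: 27.08
tool_pos: [0.5746, -0.0831, 0.1637]
orientation: [3.139, -0.107, 0.006]
force: [-1.0, 0.1, -1.8]
opening: 0.0002
gripper_force: 0.0
```

```bash
python3 look.py s10; python3 -c "
import cv2,numpy as np
g=lambda n:cv2.cvtColor(cv2.imread(f'pics/{n}.png'),cv2.COLOR_BGR2GRAY).astype(int)
a,b=g('s9'),g('s10')
for n,i in(('s9',a),('s10',b)): print(n,i[190:218,246:253].mean(1).round().astype(int))"
```

```text
t 27.2333 [ 0.5722 -0.0826  0.1597] yaw -3.92 F tool [ 0.44 -0.62  0.88]
r 0.1054 peg ang 277.05 tool local xy of tcp rel axis [0.0341 0.0998]
scene guide_hole [248.  212.1] 0.88 [ 0.477 -0.023  0.044]
scene guide_hole [227.4 228.9] 0.26 [ 0.516 -0.077  0.044]
scene index_pin [252.3 217. ] 0.54 [ 0.475 -0.014  0.022]
scene index_pin [411.5 241.7] 0.49 [0.631 0.316 0.022]
scene peg_1 [302.  249.8] 0.85 [0.634 0.062 0.076]
scene peg_1 [225.  227.9] 0.76 [ 0.539 -0.082  0.076]
scene peg_1 [287.  192.2] 0.58 [0.467 0.072 0.076]
top guide_hole [294.1 229.8] 0.6 [ 0.466 -0.025  0.044]
top index_pin [292.3 230.9] 0.61 [ 0.464 -0.02   0.022]
top peg_1 [311.3 202.7] 0.95 [ 0.536 -0.071  0.076]
top peg_1 [260.1 170. ] 0.89 [0.626 0.063 0.076]
top peg_1 [259.1 233.3] 0.88 [0.457 0.068 0.076]
s9 [ 61  63  64  64  64  70 100 159 207 221 222 224 223 213 181 133 107  94
  92  98  93  99 115 123 122 138 203 247]
s10 [ 62  65  64  64  65  69  98 156 207 221 222 224 222 213 181 132 108  93
  91  97  91 100 117 128 128 137 202 246]
```

Pin unchanged and home, and the robot is clear of everything.

```bash
python3 -c "
from plant import robot
print(robot.close_job())"
```

```text
the job is handed in; nothing more can be done
None
```

The pin dropped home into the locking hole; I leaned on the peg at about 7.5 N for over 2 s, the highest reading while pushing was about 12 N, and the job was handed in at about 27 s.

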